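Lock the soap tray and hold its hinge collar on the pin's flat

ROBOT

A 6-joint arm with a two-finger parallel gripper is mounted at the origin on the work surface. World frame = base frame: x ahead of the robot, y to its left, z up, the work surface at z = 0. Lengths are in m, angles in rad, forces in N, time in s.
With the tool pointing down it reaches from about 0.35 to 0.775 m from the base axis. Payload 5.5 kg.
Tool frame: the origin (TCP) lies midway between the tips of the shut fingers; the grasp point (between the pads) lies 19 mm behind it; z points along the fingers, y is the line along which they close (so a half turn about z gives the same grasp; the last joint's range is limited). The gripper opens to 85 mm and grips with 20 to 120 N. Pads are 22 mm wide; open, the fingers measure 114 mm over their backs; the gripper's body (76 mm by 85 mm) begins 54 mm behind the grasp point. The pads swing forward as they close: fully open they stand 13 mm farther back than shut.
Start: joints at [-1.427, 0.313, 0.046, 1.304, 0, 1.431], TCP at [0.161, -0.552, 0.231] pointing down, gripper open.
Joint ranges: [-2.76, 2.76], [-0.86, 1.69], [-1.03, 1.26], [-2.2, 2.34], [-1.47, 1.5], [-3.14, 3.14]. Speed limits (rad/s): [2.57, 2.57, 3.14, 3.14, 3.14, 3.14].

INTERFACE

Orientations are given as a unit quaternion [w, x, y, z].
In Python, from workcell import env gives the robot as it stands. The module is installed in compiled form; this text tells all that it offers.
- The arm moves only by the tool servo_tool, never from a script. Its argument "increments" is a list of rows, each an object of numbers: "grip": the closure, from 0 (fully open) to 1 (shut); "x", "y", "z": the shift along the tool's x, y, z in mm; "roll": the turn about the tool's z in degrees. In form: [{"grip": .., "x": .., "y": .., "z": .., "roll": ..}, ...]. A call has 1 to 5 rows; each row shifts and turns the commanded pose from where the row before left it, along the tool's axes as they then stand; what a row does not reach is not made up. A row lasts 1/12 s, in which the tool goes at most 41.7 mm and 7.16 degrees, less where a joint would pass 70% of its speed; a pose out of reach is approached as far as the arm can. A call is refused whole if a number of a shift passes 41.7 or a number of a turn 7.16, either way. A call with a gripper value outside its range is refused whole. The fingers move at their own pace and stop on an object; "grip_force" is the grip in N (left out, the last holds). Time passes only in rows, so rows that do not move let the fingers close. It gives the time, the measured TCP pose, the force, the opening and the grip force at its end, in the units of the state.
- env.get_state(): the state, without advancing time (a new reading comes with each control period).
- env.read_camera(name): name is "scene" or "top" or "wrist"; returns the picture (420x560x3 uint8, red, green, blue); there is no depth.
- env.get_calibration(name): a dict with "vertical_fov" (degrees; the focal length in pixels is half the picture's height over the tangent of half this angle, whatever the lens; pixels are square), "cx", "cy" (the principal point, pixels), "k1" (the pictures are not rectified: a ray, as slopes to the right and down, at radius r is drawn at 1 + k1 r^2 times it, then the intrinsics apply), "rvec" (rotation vector, rad) and "tvec" (3), from world to camera coordinates, as OpenCV has them; the wrist camera has in their place "tool_from_camera" (4x4, takes a point from camera to tool coordinates, whose origin is the TCP and whose axes are the flange's). Camera axes: x right, y down, z forward; pixel columns grow to the right and rows downward; lengths in m; the calibration is good to about 2 mm. A picture is of the moment at which its call begins: read the wrist's pose just before it. get_calibration takes no time and is no camera call.
- env.hand_in(): hands the job in; it is judged then, once.
The state is a dict: "clock": time; "joint_pos": joint angles; "qvel": joint speeds; "tau": joint torques, N m; "tcp_pos": TCP position; "orientation": TCP orientation; "wrist_force": force on the tool from outside, world axes, zero at the start; "ft_torque": the same for the moment, N m; "finger_gap": finger opening in m; "grip_force": force on a finger pad.
Only numpy, scipy, OpenCV 4.12 (cv2) and the standard library are available. Lean on these libraries where they do the work, as an engineer would, in place of code of your own. Each camera call takes 0.05 s, during which the arm holds its last target. There are 200 camera calls.

TASK

Turn the turnbutton until its tongue lies square across the ear of the folded soap tray, so that the tray cannot swing while you work on its hinge. Then pinch the hinge pin and turn it until your fingers sit on its flat and the flat faces straight out from the peg board, let go, and slip the loose collar over the pin, fully down on the hub with its thumbscrew pointing straight at the flat. Finish while still gripping the collar there, ready for the screw to be tightened; keep the tray folded and the cup, bath brush and soap where they are.

Things in the scene. Friction and masses are not known exactly. Their poses are not given: they have to be found in the camera images.
- unit: Fixed grey peg board, 360 mm wide, 180 high, on a tiled boxing 460 wide, 182 high, 120 deep behind it. Origin: middle of the board's front face, on the counter. -x points straight out from the board, y runs along it. In this frame the hinge pin's axis stands at x -85, y -75 mm, the turnbutton's at x -100, y +115, on bracket arms 100 to 112 mm high. A file and comb hang at y -110 to -170.
- turnbutton (a joint): Angle of the steel turnbutton about its upright axis; it stays where left (0.05 N m). 0: tongue points straight out from the board, tray free. It grows counter-clockwise seen from above; 1.57 is the stop, where the tongue lies square across in front of the ear at the tray's end (locked). Starts at 0 to 0.4.
- thumb_piece (a point): Centre of the turnbutton's thumb piece, on its turning axis: an upright steel fin 36 mm long, 10 thick, 28 high (14 mm below to 14 above this point). x: along the fin and the tongue, which reaches 50 mm from the axis, 12 wide, 14 to 24 mm below this point; z up. Pinch the fin across its 10 mm and turn it.
- tray (a joint): Swing of the white soap tray (80 x 105 mm, 20 high) about the hinge pin: 0 is folded alongside the board, growing as it swings out. It turns easily and independently of the pin.
- pin_seat (a point): Point on the hinge pin's upright axis, on top of the tray's round steel hub (32 mm diameter), where the underside of the fitted collar rests. Fixed to the board, same axes as the board (-x straight out). The pin stands 36 mm above this point: steel, 16 mm diameter with one flat, the last 2 mm bevelled.
- flat: The flat milled along the hinge pin, 12 mm wide, 32 high; origin: middle of the flat face, 5 mm from the pin's axis, 17 above the hub. x: straight out of the flat; z up. It turns with the pin, which is stiff (0.04 N m) and stays where left. The pin measures 13 mm pinched across the flat, elsewhere up to 16. Starts 0.5 to 1.4 rad counter-clockwise (from above) of facing straight out.
- collar_center (a point): Centre of the loose steel set collar lying flat on the counter: outside 35 mm (33 between fingers closing along its y), bore 17.8, 16 high (this point 8 mm above its underside). x: from the collar's axis along its thumbscrew, whose knurled head, 12 mm across, ends 32.5 mm from the axis; z up. It goes down the pin only with the screw over the flat.
- screw_tip (a point): Tip of the collar's thumbscrew inside the bore, 5.8 mm from the collar's axis along its x, half-way up the collar. It passes in front of the flat when the collar is fitted.
- cup: White plastic cup standing on the counter, 70 mm wide, 90 high; origin under its middle. Leave alone.
- brush: Wooden bath brush lying on the counter along its x, about 305 mm long, head 58 wide to +x, 28 high; origin on the counter, the head's end 135 mm to its +x, the handle's end 170 mm to -x. Leave alone.
- soap_center (a point): Centre of the soap bar (70 x 48 x 22 mm) lying loose in the tray. Leave alone.

How it is judged:
By the outcome, as a careful person would: the job done as asked, in the order asked, and still so for the second after the job is handed in, while the arm keeps its last pose, push and grip.
It also fails if it takes over 54 s, if anything falls off the work surface, if the arm or the gripper's body presses on something with over 40 N, if the wrist force passes 120 N, or if a joint passes its speed limit or range.

## Working session

There is one attempt and no reset: what is moved stays moved. The work goes in short steps, Python scripts to look and compute and a tool call to move; the robot and the scene stay as the last step left them, time stands still between calls to the robot, and variables do not carry over. Pictures are saved under pics/ and viewed, at most 10 in all, crops included, and the job is handed in when it is done.

Besides the shell and the picture viewer there is one more tool, called after "Call:" as a command line: name --argument value ..., lists and objects as JSON in quotes. servo_tool: Moves the arm, as the interface text tells. Its arguments: {"type":"object","properties":{"increments":{"type":"array"},"grip_force":{"type":"number"}},"required":["increments"]}

```bash
mkdir -p pics; cat > h.py <<'E'
import numpy as np, cv2
from workcell import env
from scipy.spatial.transform import Rotation as R
def K(c):
    f=210/np.tan(np.radians(c["vertical_fov"])/2)
    return f,c["cx"],c["cy"],c["k1"]
def cam(name,st=None):
    c=env.get_calibration(name)
    if name=="wrist":
        st=st or env.get_state(); q=np.array(st["orientation"])
        T=np.eye(4); T[:3,:3]=R.from_quat(q[[1,2,3,0]]).as_matrix(); T[:3,3]=st["tcp_pos"]
        W=T@np.array(c["tool_from_camera"])
        return c,W[:3,:3],W[:3,3]
    Rm=R.from_rotvec(np.ravel(c["rvec"])).as_matrix()
    return c,Rm.T,-Rm.T@np.ravel(c["tvec"])
def ray(name,u,v,st=None):
    c,Rw,o=cam(name,st); f,cx,cy,k=K(c)
    d=np.array([(u-cx)/f,(v-cy)/f]); s=d.copy()
    for _ in range(30): s=d/(1+k*(s@s))
    r=Rw@np.array([s[0],s[1],1]); return o,r
def plane(name,u,v,z,st=None):
    o,r=ray(name,u,v,st); return o+r*(z-o[2])/r[2]
def proj(name,p,st=None):
    c,Rw,o=cam(name,st); f,cx,cy,k=K(c)
    q=Rw.T@(np.array(p)-o); s=q[:2]/q[2]; s=s*(1+k*(s@s)); return s*f+[cx,cy]
def shot(name,fn=None):
    im=env.read_camera(name)
    if fn: cv2.imwrite("pics/"+fn,cv2.cvtColor(im,cv2.COLOR_RGB2BGR))
    return im
E
python3 - <<'E'
from h import *
for n in("scene","top","wrist"):
    shot(n,n+"0.png"); c,Rw,o=cam(n); print(n,c,o.round(3))
print(env.get_state())
a=[cv2.imread(f"pics/{n}0.png") for n in("top","scene")]
E
```

```text
scene {'vertical_fov': 43.21277604381813, 'cx': 278.04608173620807, 'cy': 203.66532974571209, 'k1': -0.183837458714299, 'rvec': array([ 2.34763304,  0.75732448, -0.25340696]), 'tvec': array([-0.48031453, -0.22252398,  1.37173456])} [ 0.987 -0.581  0.922]
top {'vertical_fov': 53.7393298440834, 'cx': 284.37441358860076, 'cy': 213.96007592123874, 'k1': -0.10709506295605517, 'rvec': array([ 2.16296527, -2.1971163 ,  0.11568584]), 'tvec': array([-0.02887539,  0.59946115,  0.9990826 ])} [ 0.504 -0.024  1.051]
wrist {'vertical_fov': 64.10528131544714, 'cx': 284.24864916190126, 'cy': 215.31947068677746, 'k1': 0.014598247218481094, 'tool_from_camera': array([[ 2.70662440e-04, -9.64162793e-01, -2.65311205e-01,
         6.62742659e-02],
       [ 9.99999865e-01,  3.78843119e-04, -3.56577611e-04,
        -1.79294736e-04],
       [ 4.44310189e-04, -2.65311073e-01,  9.64162765e-01,
        -1.41745483e-01],
       [ 0.00000000e+00,  0.00000000e+00,  0.00000000e+00,
         1.00000000e+00]])} [ 0.225 -0.533  0.372]
{'clock': 0.15, 'joint_pos': array([-1.42664884e+00,  3.13840632e-01,  4.52277819e-02,  1.30363905e+00,
        5.70936995e-06,  1.43118239e+00]), 'qvel': array([ 0.00035586, -0.00321772,  0.00465976,  0.00023601, -0.00109526,
        0.0016961 ]), 'tau': array([ 2.71171572e-03, -4.81063843e+01,  2.98815483e+01,  1.39267504e-02,
       -1.84714377e-04, -1.27788788e-06]), 'tcp_pos': array([ 0.16090789, -0.55160471,  0.23060152]), 'orientation': array([-7.27789896e-04,  9.89951543e-01,  1.41405138e-01,  1.20495542e-06]), 'wrist_force': array([-0.25129483, -0.97425239,  0.26464237]), 'ft_torque': array([-0.00585559, -0.01265182,  0.02584499]), 'grip_force': 0.0, 'finger_gap': 0.08540620519075111}
```

View pics/top0.png

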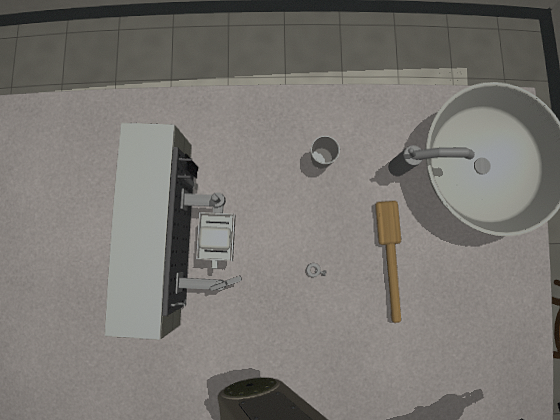

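View pics/scene0.png

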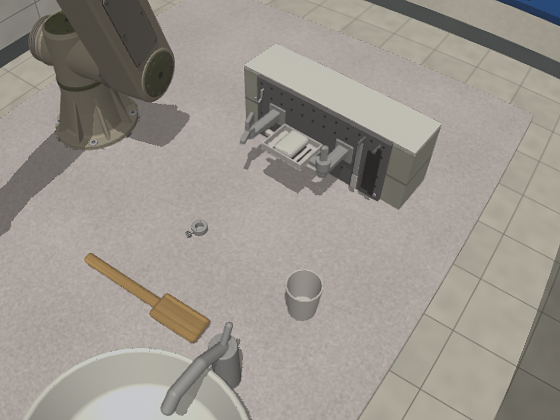

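```bash
python3 - <<'E'
from h import *
a=cv2.imread("pics/top0.png")[180:310,165:250]; b=cv2.imread("pics/scene0.png")[80:205,235:385]
a=cv2.resize(a,None,fx=4,fy=4,interpolation=cv2.INTER_CUBIC); b=cv2.resize(b,None,fx=3,fy=3,interpolation=cv2.INTER_CUBIC)
im=np.zeros((600,800,3),np.uint8); im[:a.shape[0],:a.shape[1]]=a; im[:b.shape[0],345:345+b.shape[1]]=b
c=cv2.imread("pics/top0.png")[255:285,295:335]; c=cv2.resize(c,None,fx=6,fy=6,interpolation=cv2.INTER_CUBIC); im[400:580,350:590]=c
cv2.imwrite("pics/crop0.png",im)
for u,v,z in((122,124,.182),(106,336,.182),(217,200,.15),(212,285,.14),(312,270,.016),(323,272,.008),(324,155,.09),(397,320,.01),(387,203,.028)): print(u,v,plane("top",u,v,z).round(3))
E
```

```text
122 124 [0.788 0.316 0.182]
106 336 [0.333 0.343 0.182]
217 200 [0.621 0.111 0.15 ]
212 285 [0.435 0.124 0.14 ]
312 270 [ 0.459 -0.105  0.016]
323 272 [ 0.453 -0.133  0.008]
324 155 [ 0.732 -0.134  0.09 ]
397 320 [ 0.329 -0.317  0.01 ]
387 203 [ 0.623 -0.296  0.028]
```

View pics/crop0.png

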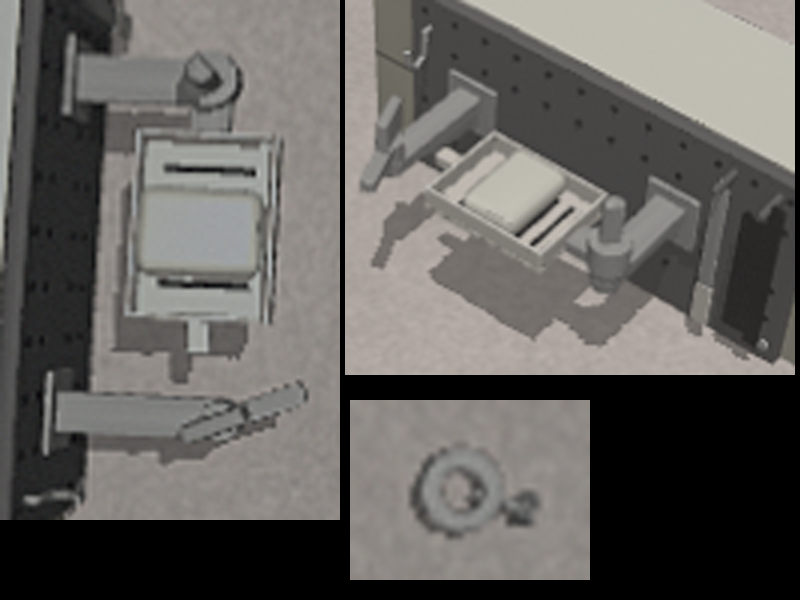

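```bash
cat >> h.py <<'E'
def tri(obs):
    A=np.zeros((3,3));b=np.zeros(3);L=[]
    for n,u,v,*s in obs:
        o,r=ray(n,u,v,*s); r=r/np.linalg.norm(r); P=np.eye(3)-np.outer(r,r); A+=P;b+=P@o; L.append((P,o))
    p=np.linalg.solve(A,b); return p,[float(np.linalg.norm(P@(p-o))) for P,o in L]
E
python3 - <<'E'
from h import *
s=lambda x,y:("scene",(x-345)/3+235,y/3+80)
t=lambda x,y:("top",x/4+165,y/4+180)
print("pintop",tri([t(203,70),s(615,203)]))
print("hub",tri([t(214,80),s(607,248)]))
print("tonguetip",tri([t(303,390),s(372,180)]))
print("finouter",tri([t(240,408),s(380,140)]))
a=plane("top",*t(182,437)[1:],.14);b=plane("top",*t(303,390)[1:],.125);print(a,b,np.degrees(np.arctan2(*(b-a)[1::-1])))
E
```

```text
pintop (array([0.62434705, 0.11122579, 0.16630344]), [0.0005645240310597991, 0.0005645240310597788])
hub (array([0.62354836, 0.11089083, 0.12241423]), [0.0006575478388187293, 0.0006575478388187642])
tonguetip (array([0.45093011, 0.06263349, 0.12731364]), [0.0011487248733778829, 0.00114872487337798])
finouter (array([0.43930809, 0.09376716, 0.13757235]), [0.00265708058398711, 0.0026570805839871764])
[0.42609925 0.12705453 0.14      ] [0.44992425 0.06209955 0.125     ] -69.85734019114784
```

```bash
cat >> h.py <<'E'
def yaw(st):
    q=np.array(st["orientation"]); M=R.from_quat(q[[1,2,3,0]]).as_matrix(); return np.degrees(np.arctan2(M[1,0],M[0,0]))
def plan(target,yw,n,grip,dec=0,ccw=None):
    """rows in tool axes to go from the present pose to target with tool x at yaw yw (degrees)"""
    st=env.get_state(); p=np.array(st["tcp_pos"])*1e3; y=yaw(st); T=np.array(target)*1e3
    d=(yw-y+180)%360-180
    out=[]
    for i in range(n):
        k=n-i; roll=round(-d/k,dec); w=(T-p)/k; a=np.radians(y)
        s=[round(float(v),dec) for v in (w[0]*np.cos(a)+w[1]*np.sin(a), w[0]*np.sin(a)-w[1]*np.cos(a), -w[2])]
        p=p+[s[0]*np.cos(a)+s[1]*np.sin(a), s[0]*np.sin(a)-s[1]*np.cos(a), -s[2]]
        y-=roll; d+=roll
        out.append('{"grip":%g,"x":%g,"y":%g,"z":%g,"roll":%g}'%(grip,*s,roll))
    for i in range(0,n,5): print("["+",".join(out[i:i+5])+"]")
    print("end",p.round(1),round(y,1))
E
python3 -c "
from h import *
plan((.434,.108,.235),110,20,0)"
```

```text
[{"grip":0,"x":22,"y":-28,"z":-0,"roll":-5},{"grip":0,"x":25,"y":-26,"z":-0,"roll":-5},{"grip":0,"x":27,"y":-24,"z":-0,"roll":-5},{"grip":0,"x":29,"y":-21,"z":-0,"roll":-5},{"grip":0,"x":30,"y":-18,"z":-0,"roll":-5}]
[{"grip":0,"x":32,"y":-16,"z":-0,"roll":-5},{"grip":0,"x":33,"y":-13,"z":-0,"roll":-5},{"grip":0,"x":34,"y":-10,"z":-0,"roll":-5},{"grip":0,"x":35,"y":-7,"z":-0,"roll":-4},{"grip":0,"x":35,"y":-4,"z":-0,"roll":-5}]
[{"grip":0,"x":36,"y":-1,"z":-0,"roll":-4},{"grip":0,"x":36,"y":1,"z":-0,"roll":-5},{"grip":0,"x":35,"y":4,"z":-1,"roll":-4},{"grip":0,"x":35,"y":7,"z":-0,"roll":-5},{"grip":0,"x":34,"y":10,"z":-1,"roll":-4}]
[{"grip":0,"x":34,"y":12,"z":-0,"roll":-5},{"grip":0,"x":33,"y":15,"z":-1,"roll":-4},{"grip":0,"x":31,"y":17,"z":-0,"roll":-5},{"grip":0,"x":30,"y":20,"z":-1,"roll":-4},{"grip":0,"x":28,"y":22,"z":-0,"roll":-5}]
end [434.5 107.8 234.6] 110.3
```

Call:
servo_tool --increments '[{"grip": 0, "x": 22, "y": -28, "z": 0, "roll": -5}, {"grip": 0, "x": 25, "y": -26, "z": 0, "roll": -5}, {"grip": 0, "x": 27, "y": -24, "z": 0, "roll": -5}, {"grip": 0, "x": 29, "y": -21, "z": 0, "roll": -5}, {"grip": 0, "x": 30, "y": -18, "z": 0, "roll": -5}]'

```text
clock: 0.57
tcp_pos: [0.2294, -0.3851, 0.2309]
orientation: [-0.0, 0.935, 0.354, 0.0]
wrist_force: [0.8, -0.4, 0.4]
finger_gap: 0.0856
grip_force: 0.0
```

Call:
servo_tool --increments '[{"grip": 0, "x": 32, "y": -16, "z": 0, "roll": -5}, {"grip": 0, "x": 33, "y": -13, "z": 0, "roll": -5}, {"grip": 0, "x": 34, "y": -10, "z": 0, "roll": -5}, {"grip": 0, "x": 35, "y": -7, "z": 0, "roll": -4}, {"grip": 0, "x": 35, "y": -4, "z": 0, "roll": -5}]'

```text
clock: 0.98
tcp_pos: [0.2971, -0.2211, 0.2312]
orientation: [-0.0, 0.841, 0.54, 0.0]
wrist_force: [1.2, 1.3, -0.0]
finger_gap: 0.0855
grip_force: 0.0
```

Call:
servo_tool --increments '[{"grip": 0, "x": 36, "y": -1, "z": 0, "roll": -4}, {"grip": 0, "x": 36, "y": 1, "z": 0, "roll": -5}, {"grip": 0, "x": 35, "y": 4, "z": -1, "roll": -4}, {"grip": 0, "x": 35, "y": 7, "z": 0, "roll": -5}, {"grip": 0, "x": 34, "y": 10, "z": -1, "roll": -4}]'

```text
clock: 1.4
tcp_pos: [0.3662, -0.0566, 0.2333]
orientation: [0.0, 0.722, 0.691, 0.0]
wrist_force: [0.5, -0.3, 0.6]
finger_gap: 0.0853
grip_force: 0.0
```

Call:
servo_tool --increments '[{"grip": 0, "x": 34, "y": 12, "z": 0, "roll": -5}, {"grip": 0, "x": 33, "y": 15, "z": -1, "roll": -4}, {"grip": 0, "x": 31, "y": 17, "z": 0, "roll": -5}, {"grip": 0, "x": 30, "y": 20, "z": -1, "roll": -4}, {"grip": 0, "x": 28, "y": 22, "z": 0, "roll": -5}]'

```text
clock: 1.82
tcp_pos: [0.4348, 0.1093, 0.2353]
orientation: [0.0, 0.57, 0.822, -0.0]
wrist_force: [1.0, -0.7, -0.6]
finger_gap: 0.0856
grip_force: 0.0
```

```bash
python3 - <<'E'
from h import *
st=env.get_state(); shot("wrist","w1.png"); print(st["clock"],st["tcp_pos"],yaw(st),st["joint_pos"].round(2))
E
```

```text
1.8167 [0.43476969 0.10934808 0.23533312] 110.49846908496745 [ 0.07  0.07 -0.25  1.25 -0.    1.28]
```

View pics/w1.png

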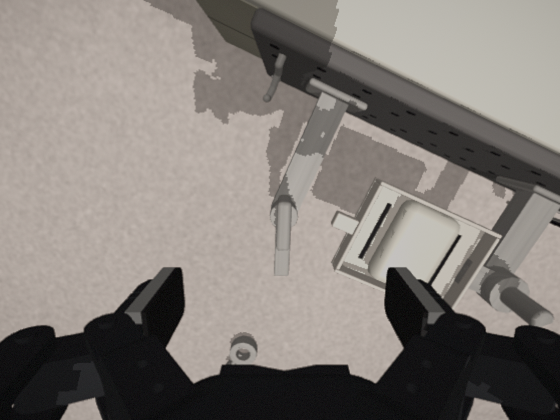

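```bash
python3 - <<'E'
from h import *
st=env.get_state()
im=cv2.imread("pics/w1.png")
print(proj("wrist",(.434,.108,.155),st),proj("wrist",(.434,.108,.12),st))
tip=plane("wrist",281,275,.126,st); print("tip",tip)
c=cv2.resize(im[165:295,230:350],None,fx=5,fy=4.5,interpolation=cv2.INTER_CUBIC)
cv2.imwrite("pics/c1.png",c)
E
```

```text
[277.65928865 230.55917019] [278.34163252 217.09680404]
tip [0.45285401 0.06458208 0.126     ]
```

View pics/c1.png

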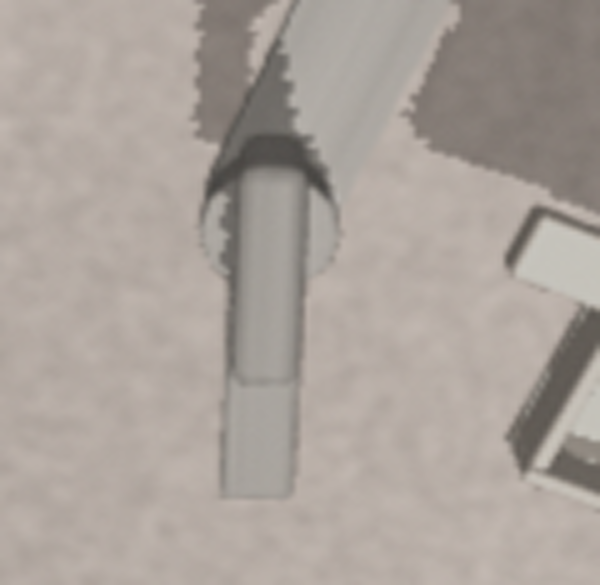

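```bash
python3 - <<'E'
from h import *
st=env.get_state()
for z in(.15,.155,.16):
    a=plane("wrist",284.6,201.7,z,st);b=plane("wrist",283,249.5,z,st);print(z,a.round(4),b.round(4),((a+b)/2).round(4),np.linalg.norm(a-b),np.degrees(np.arctan2(*(b-a)[1::-1])))
E
```

```text
0.15 [0.4316 0.1278 0.15  ] [0.4432 0.0944 0.15  ] [0.4374 0.1111 0.15  ] 0.03536323163845753 -70.84121749572742
0.155 [0.4311 0.1289 0.155 ] [0.4425 0.0962 0.155 ] [0.4368 0.1126 0.155 ] 0.034584576311446305 -70.8412174957274
0.16 [0.4307 0.13   0.16  ] [0.4418 0.098  0.16  ] [0.4362 0.114  0.16  ] 0.03380592098443503 -70.84121749572746
```

```bash
python3 -c "
from h import *
plan((.4367,.1113,.129),109.2,4,.7,1)"
```

```text
[{"grip":0.7,"x":-0.6,"y":-0.3,"z":26.5,"roll":0.4},{"grip":0.7,"x":-0.6,"y":-0.4,"z":26.6,"roll":0.5},{"grip":0.7,"x":-0.5,"y":-0.3,"z":26.5,"roll":0.4},{"grip":0.7,"x":-0.6,"y":-0.3,"z":26.6,"roll":0.5}]
end [436.7 111.3 129. ] 109.2
```

```bash
python3 - <<'E'
from h import *
st=env.get_state(); print(st["tcp_pos"],yaw(st))
st["tcp_pos"]=np.array([0.43476969,0.10934808,0.23533312]); h=np.radians(110.498/2); st["orientation"]=np.array([0,np.cos(h),np.sin(h),0])
for z in(.15,):
    a=plane("wrist",284.6,201.7,z,st);b=plane("wrist",283,249.5,z,st);print(z,((a+b)/2).round(4),np.degrees(np.arctan2(*(b-a)[1::-1])))
E
```

```text
[0.43716827 0.11388952 0.23515935] 110.99879109367596
0.15 [0.4347 0.1062 0.15  ] -71.34014685556886
```

Call:
servo_tool --increments '[{"grip": 0.7, "z": 15}, {"grip": 0.7, "z": 15}, {"grip": 0.7}]'

```text
invalid input at $.increments[0]: expected keys grip, x, y, z, roll
```

```bash
python3 - <<'E'
from h import *
st=env.get_state(); shot("wrist","w2.png"); print(st["clock"],st["tcp_pos"],yaw(st),st["finger_gap"]);st=env.get_state();print(st["tcp_pos"])
plan((.4347,.1065,.129),109,4,.7,1)
E
```

```text
1.8667 [0.43716827 0.11388952 0.23515935] 110.99879109367596 0.08539981819020655
[0.43587453 0.1112654  0.23494055]
[{"grip":0.7,"x":-1,"y":-0.7,"z":26.5,"roll":0.4},{"grip":0.7,"x":-1,"y":-0.7,"z":26.5,"roll":0.4},{"grip":0.7,"x":-1,"y":-0.7,"z":26.5,"roll":0.5},{"grip":0.7,"x":-1.1,"y":-0.6,"z":26.4,"roll":0.4}]
end [434.7 106.5 129. ] 109.0
```

View pics/w2.png

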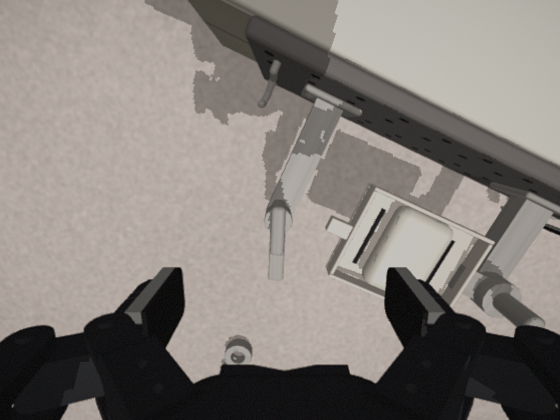

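Call:
servo_tool --increments '[{"grip": 0.7, "x": -0.5, "y": -0.3, "z": 20, "roll": 1}, {"grip": 0.7, "x": -0.8, "y": 0, "z": 20, "roll": 0}, {"grip": 0.7, "x": 0, "y": 0, "z": 20, "roll": 0}, {"grip": 0.7, "x": 0, "y": 0, "z": 10, "roll": 0}, {"grip": 0.7, "x": 0, "y": 0, "z": 0, "roll": 0}]'

```text
clock: 2.33
tcp_pos: [0.4327, 0.1054, 0.163]
orientation: [-0.002, 0.579, 0.815, -0.002]
wrist_force: [0.5, -0.2, 0.3]
finger_gap: 0.0261
grip_force: 0.0
```

```bash
python3 - <<'E'
from h import *
st=env.get_state(); shot("wrist","w3.png"); print(st["clock"],st["tcp_pos"],yaw(st),st["finger_gap"],st["wrist_force"]);st=env.get_state();print(st["tcp_pos"])
for z in (.15,.127): print(proj("wrist",(.4347,.1065,z),st))
E
```

```text
2.3333 [0.43266482 0.10540123 0.16300707] 109.20089290218654 0.02614426266058608 [ 0.52103973 -0.19015839  0.26713004]
[0.43363488 0.10549044 0.16450212]
[288.5407373  261.05849459]
[288.15863351 245.02897949]
```

View pics/w3.png

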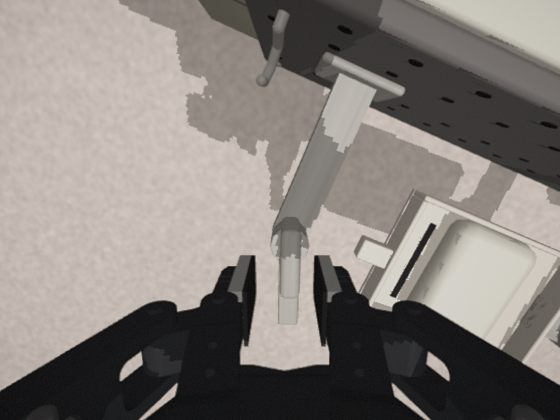

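Call:
servo_tool --increments '[{"grip": 0.7, "x": 0, "y": 1, "z": 12, "roll": 0}, {"grip": 0.7, "x": 0, "y": 0.5, "z": 12, "roll": 0}, {"grip": 0.7, "x": 0, "y": 0, "z": 11, "roll": 0}, {"grip": 1, "x": 0, "y": 0, "z": 0, "roll": 0}, {"grip": 1, "x": 0, "y": 0, "z": 0, "roll": 0}]' --grip_force 40

```text
clock: 2.8
tcp_pos: [0.4356, 0.1058, 0.1309]
orientation: [-0.0, 0.579, 0.815, -0.001]
wrist_force: [-3.0, -2.2, -7.4]
finger_gap: 0.0094
grip_force: 41.0
```

Call:
servo_tool --increments '[{"grip": 1, "x": 0, "y": 0, "z": 0, "roll": 0}, {"grip": 1, "x": 0, "y": 0, "z": 0, "roll": -3}, {"grip": 1, "x": 0, "y": 0, "z": 0, "roll": -4}]'

```text
clock: 3.05
tcp_pos: [0.4357, 0.106, 0.1308]
orientation: [-0.0, 0.527, 0.85, -0.001]
wrist_force: [-1.9, -3.4, -2.0]
finger_gap: 0.0093
grip_force: 41.8
```

Call:
servo_tool --increments '[{"grip": 1, "x": 0, "y": 0, "z": 0, "roll": -5}, {"grip": 1, "x": 0, "y": 0, "z": 0, "roll": -5}, {"grip": 1, "x": 0, "y": 0, "z": 0, "roll": -5}, {"grip": 1, "x": 0, "y": 0, "z": 0, "roll": -5}, {"grip": 1, "x": 0, "y": 0, "z": 0, "roll": -5}]'

```text
clock: 3.47
tcp_pos: [0.4362, 0.1064, 0.1308]
orientation: [0.0, 0.33, 0.944, 0.0]
wrist_force: [-1.7, -0.3, -3.1]
finger_gap: 0.009
grip_force: 41.6
```

Call:
servo_tool --increments '[{"grip": 1, "x": 0, "y": 0, "z": 0, "roll": -6}, {"grip": 1, "x": 0, "y": 0, "z": 0, "roll": -6}, {"grip": 1, "x": 0, "y": 0, "z": 0, "roll": -6}, {"grip": 1, "x": 0, "y": 0, "z": 0, "roll": -6}, {"grip": 1, "x": 0, "y": 0, "z": 0, "roll": -4}]'

```text
clock: 3.88
tcp_pos: [0.4364, 0.1071, 0.1308]
orientation: [0.0, 0.091, 0.996, 0.001]
wrist_force: [-0.6, 1.8, -4.2]
finger_gap: 0.0094
grip_force: 41.5
```

```bash
python3 -c "
from h import *
st=env.get_state(); print(yaw(st),st['ft_torque'],st['wrist_force'],st['joint_pos'].round(2))"
```

```text
169.544112401009 [ 0.52148495  0.12946415 -0.06158676] [-0.60176876  1.78916492 -4.15244334] [ 0.06  0.13 -0.44  1.    0.    0.24]
```

Call:
servo_tool --increments '[{"grip": 1, "x": 0, "y": 0, "z": 0, "roll": -2}, {"grip": 1, "x": 0, "y": 0, "z": 0, "roll": -2}, {"grip": 1, "x": 0, "y": 0, "z": 0, "roll": 0}]'

```text
clock: 4.13
tcp_pos: [0.4365, 0.1072, 0.1309]
orientation: [0.0, 0.058, 0.998, 0.001]
wrist_force: [-0.2, 4.0, -3.8]
finger_gap: 0.0092
grip_force: 41.6
```

```bash
python3 -c "
from h import *
st=env.get_state(); print(yaw(st),st['ft_torque'],st['wrist_force'])"
```

```text
173.3297264087292 [0.68511047 0.15900684 0.09565869] [-0.22629684  3.97758718 -3.80259442]
```

Call:
servo_tool --increments '[{"grip": 1, "x": 0, "y": 0, "z": 0, "roll": -2}, {"grip": 1, "x": 0, "y": 0, "z": 0, "roll": 0}]'

```text
clock: 4.3
tcp_pos: [0.4365, 0.1072, 0.1308]
orientation: [0.0, 0.041, 0.999, 0.001]
wrist_force: [-0.5, 3.5, -1.6]
finger_gap: 0.0095
grip_force: 41.8
```

```bash
python3 -c "
from h import *
st=env.get_state(); print(yaw(st),st['ft_torque'],st['wrist_force'])"
```

```text
175.27780545472 [0.87274125 0.21621915 0.03698905] [-0.54259675  3.52144083 -1.55094809]
```

Call:
servo_tool --increments '[{"grip": 1, "x": 0, "y": 0, "z": 0, "roll": -2}, {"grip": 1, "x": 0, "y": 0, "z": 0, "roll": 0}]'

```text
clock: 4.47
tcp_pos: [0.4364, 0.1073, 0.1308]
orientation: [0.0, 0.024, 1.0, 0.001]
wrist_force: [-1.4, 5.1, 0.1]
finger_gap: 0.0095
grip_force: 42.1
```

```bash
python3 -c "
from h import *
st=env.get_state(); print(yaw(st),st['ft_torque'],st['wrist_force'])"
```

```text
177.2180851762773 [ 1.12953247  0.26681967 -0.28356532] [-1.42935911  5.13175799  0.10064578]
```

Call:
servo_tool --increments '[{"grip": 1, "x": 0, "y": 0, "z": 0, "roll": -1.5}, {"grip": 1, "x": 0, "y": 0, "z": 0, "roll": 0}]'

```text
clock: 4.63
tcp_pos: [0.4364, 0.1072, 0.1309]
orientation: [0.0, 0.012, 1.0, 0.001]
wrist_force: [-0.8, 4.8, -0.6]
finger_gap: 0.0092
grip_force: 45.9
```

```bash
python3 -c "
from h import *
st=env.get_state(); print(yaw(st),st['ft_torque'],st['wrist_force'])"
```

```text
178.63846686379642 [ 1.10289785  0.35191321 -0.74219978] [-0.77282765  4.79647636 -0.57992573]
```

Call:
servo_tool --increments '[{"grip": 1, "x": 0, "y": 0, "z": 0, "roll": 1.8}, {"grip": 0.7, "x": 0, "y": 0, "z": 0, "roll": 0}, {"grip": 0.7, "x": 0, "y": 0, "z": 0, "roll": 0}, {"grip": 0.7, "x": 0, "y": 0, "z": -30, "roll": 0}, {"grip": 0.7, "x": 0, "y": 0, "z": -30, "roll": 0}]'

```text
clock: 5.05
tcp_pos: [0.435, 0.1059, 0.1899]
orientation: [-0.002, 0.027, 1.0, -0.001]
wrist_force: [1.1, 0.3, -0.3]
finger_gap: 0.0257
grip_force: 0.0
```

Call:
servo_tool --increments '[{"grip": 0.5, "x": 0, "y": 0, "z": -20, "roll": 0}, {"grip": 0.5, "x": 0, "y": 0, "z": 0, "roll": 0}]'

```text
clock: 5.22
tcp_pos: [0.4393, 0.1062, 0.215]
orientation: [0.004, 0.027, 1.0, -0.0]
wrist_force: [1.3, -0.5, 0.4]
finger_gap: 0.0429
grip_force: 0.0
```

```bash
python3 -c "
from h import *
plan((.622,.111,.215),232,10,.3)"
```

```text
[{"grip":0.3,"x":-18,"y":1,"z":0,"roll":-6},{"grip":0.3,"x":-18,"y":-0,"z":0,"roll":-5},{"grip":0.3,"x":-18,"y":-2,"z":0,"roll":-6},{"grip":0.3,"x":-18,"y":-4,"z":0,"roll":-5},{"grip":0.3,"x":-18,"y":-6,"z":0,"roll":-6}]
[{"grip":0.3,"x":-17,"y":-7,"z":0,"roll":-5},{"grip":0.3,"x":-16,"y":-9,"z":0,"roll":-6},{"grip":0.3,"x":-15,"y":-10,"z":0,"roll":-5},{"grip":0.3,"x":-14,"y":-12,"z":0,"roll":-6},{"grip":0.3,"x":-13,"y":-13,"z":0,"roll":-5}]
end [622.4 110.7 215. ] 231.9
```

Call:
servo_tool --increments '[{"grip": 0.3, "x": -18, "y": 1, "z": 0, "roll": -6}, {"grip": 0.3, "x": -18, "y": 0, "z": 0, "roll": -5}, {"grip": 0.3, "x": -18, "y": -2, "z": 0, "roll": -6}, {"grip": 0.3, "x": -18, "y": -4, "z": 0, "roll": -5}, {"grip": 0.3, "x": -18, "y": -6, "z": 0, "roll": -6}]'

```text
clock: 5.63
tcp_pos: [0.5286, 0.1082, 0.21]
orientation: [0.0, -0.218, 0.976, -0.001]
wrist_force: [-0.3, 0.1, 0.9]
finger_gap: 0.0595
grip_force: 0.0
```

Call:
servo_tool --increments '[{"grip": 0.3, "x": -17, "y": -7, "z": 0, "roll": -5}, {"grip": 0.3, "x": -16, "y": -9, "z": 0, "roll": -6}, {"grip": 0.3, "x": -15, "y": -10, "z": 0, "roll": -5}, {"grip": 0.3, "x": -14, "y": -12, "z": 0, "roll": -6}, {"grip": 0.3, "x": -13, "y": -13, "z": 0, "roll": -5}]'

```text
clock: 6.05
tcp_pos: [0.6203, 0.1106, 0.2096]
orientation: [-0.0, -0.44, 0.898, -0.0]
wrist_force: [-0.3, -0.1, 1.2]
finger_gap: 0.0598
grip_force: 0.0
```

Call:
servo_tool --increments '[{"grip": 0.3, "x": 0, "y": 0, "z": 0, "roll": 0}, {"grip": 0.3, "x": 0, "y": 0, "z": 0, "roll": 0}, {"grip": 0.3, "x": 0, "y": 0, "z": 0, "roll": 0}]'

```text
clock: 6.3
tcp_pos: [0.6185, 0.1109, 0.2097]
orientation: [-0.001, -0.437, 0.899, 0.0]
wrist_force: [-0.3, -0.7, -0.3]
finger_gap: 0.0596
grip_force: 0.0
```

```bash
python3 - <<'E'
from h import *
st=env.get_state(); im=shot("wrist","w4.png"); print(st["clock"],st["tcp_pos"],yaw(st),env.get_state()["tcp_pos"])
for z in(.166,.13): print(proj("wrist",(.624,.111,z),st))
u,v=map(int,proj("wrist",(.624,.111,.15),st))
u0=max(0,min(u-75,410));v0=max(0,min(v-75,270)); print(u0,v0)
c=cv2.resize(im[v0:v0+150,u0:u0+150],(600,600),interpolation=cv2.INTER_CUBIC)
t=shot("top","t2.png")[180:310,175:225]; c=np.hstack([c,cv2.resize(t,(200,520)) if 0 else np.pad(cv2.resize(t,(200,520)),((0,80),(0,0),(0,0)))])
cv2.imwrite("pics/c4.png",c[:,:,::-1])
E
```

```text
6.3 [0.61854051 0.11085711 0.20970567] -128.13575731698376 [0.61833118 0.11094479 0.2099929 ]
[275.85401644 248.23826061]
[277.04534858 229.60425539]
201 164
```

View pics/c4.png

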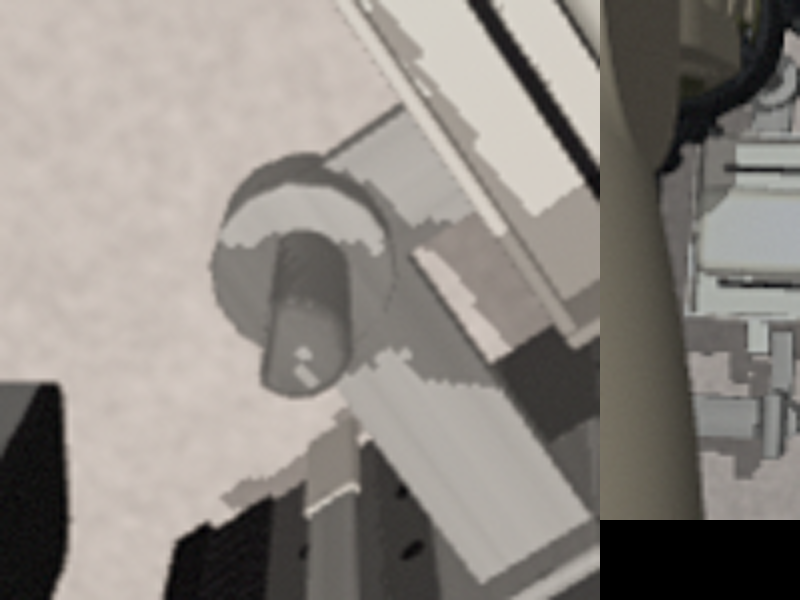

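```bash
python3 - <<'E'
from h import *
st=env.get_state(); print(plane("wrist",277.5,251.5,.166,st))
t=plane("wrist",277.5,251.5,.166,st)
plan((t[0],t[1],.155),224,4,.68,1)
print(proj("top",t)); t=cv2.imread("pics/t2.png")
E
```

```text
[0.62449451 0.11358644 0.166     ]
[{"grip":0.68,"x":-1.4,"y":-0.8,"z":13.8,"roll":2},{"grip":0.68,"x":-1.5,"y":-0.8,"z":13.8,"roll":2},{"grip":0.68,"x":-1.5,"y":-0.7,"z":13.8,"roll":2},{"grip":0.68,"x":-1.6,"y":-0.7,"z":13.9,"roll":1.9}]
end [624.6 113.6 155. ] -136.0
[214.51176531 197.26545443]
```

Call:
servo_tool --increments '[{"grip": 0.68, "x": -2, "y": -1, "z": 8, "roll": 4}, {"grip": 0.68, "x": -2, "y": -1, "z": 8, "roll": 4}, {"grip": 0.68, "x": -1, "y": -0.5, "z": 7, "roll": 0}, {"grip": 0.68, "x": 0, "y": 0, "z": 0, "roll": 0}, {"grip": 0.68, "x": 0, "y": 0, "z": 0, "roll": 0}]' --grip_force 20

```text
clock: 6.82
tcp_pos: [0.6237, 0.1132, 0.1871]
orientation: [-0.0, -0.375, 0.927, 0.0]
wrist_force: [0.1, -0.4, 0.6]
finger_gap: 0.0276
grip_force: 0.0
```

```bash
python3 - <<'E'
from h import *
st=env.get_state(); im=shot("wrist","w5.png"); print(st["clock"],st["tcp_pos"],yaw(st),st["finger_gap"])
cv2.imwrite("pics/c5.png",cv2.resize(im[190:340,200:360],(800,600)[:2] if 0 else (640,600),interpolation=cv2.INTER_CUBIC)[:,:,::-1])
E
```

```text
6.8167 [0.62367251 0.11322345 0.18708427] -135.95185800565028 0.02760477074241719
```

View pics/c5.png

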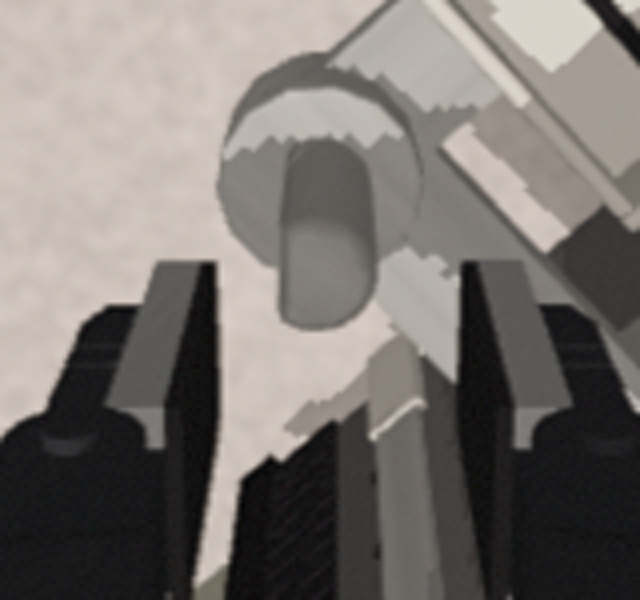

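Call:
servo_tool --increments '[{"grip": 0.68, "x": 0, "y": -0.7, "z": 14, "roll": 0}, {"grip": 0.68, "x": 0, "y": 0, "z": 14, "roll": 0}, {"grip": 0.68, "x": 0, "y": 0, "z": 14, "roll": 0}, {"grip": 0.68, "x": 0, "y": 0, "z": 10, "roll": 0}, {"grip": 0.68, "x": 0, "y": 0, "z": 0, "roll": 0}]'

```text
clock: 7.28
tcp_pos: [0.6248, 0.1127, 0.1361]
orientation: [0.0, -0.375, 0.927, -0.0]
wrist_force: [0.1, -0.8, -0.1]
finger_gap: 0.0271
grip_force: 0.0
```

Call:
servo_tool --increments '[{"grip": 1, "x": 0, "y": 0, "z": 0, "roll": 0}, {"grip": 1, "x": 0, "y": 0, "z": 0, "roll": 0}, {"grip": 1, "x": 0, "y": 0, "z": 0, "roll": 0}, {"grip": 1, "x": 0, "y": 0, "z": 0, "roll": 0}]' --grip_force 40

```text
clock: 7.62
tcp_pos: [0.6254, 0.1127, 0.1364]
orientation: [0.001, -0.374, 0.927, -0.0]
wrist_force: [-1.4, -0.2, 5.8]
finger_gap: 0.0124
grip_force: 40.5
```

```bash
python3 -c "
from h import *
st=env.get_state(); print(yaw(st),st['ft_torque'],st['wrist_force'],st['finger_gap'])"
```

```text
-136.02770942432684 [0.03498465 0.30277654 0.02685034] [-1.35576025 -0.18573443  5.79757892] 0.012449506022543208
```

Call:
servo_tool --increments '[{"grip": 1, "x": 0, "y": 0, "z": 0, "roll": 4}, {"grip": 1, "x": 0, "y": 0, "z": 0, "roll": 5}, {"grip": 1, "x": 0, "y": 0, "z": 0, "roll": 5}, {"grip": 1, "x": 0, "y": 0, "z": 0, "roll": 5}, {"grip": 1, "x": 0, "y": 0, "z": 0, "roll": 5}]'

```text
clock: 8.03
tcp_pos: [0.6262, 0.1125, 0.1365]
orientation: [0.002, -0.171, 0.985, -0.0]
wrist_force: [1.4, -1.0, 3.5]
finger_gap: 0.0122
grip_force: 40.3
```

Call:
servo_tool --increments '[{"grip": 1, "x": 0, "y": 0, "z": 0, "roll": 5}, {"grip": 1, "x": 0, "y": 0, "z": 0, "roll": 5}, {"grip": 1, "x": 0, "y": 0, "z": 0, "roll": 5}, {"grip": 1, "x": 0, "y": 0, "z": 0, "roll": 5}, {"grip": 1, "x": 0, "y": 0, "z": 0, "roll": 3}]'

```text
clock: 8.45
tcp_pos: [0.6268, 0.1121, 0.1365]
orientation: [0.002, 0.029, 1.0, -0.0]
wrist_force: [2.3, -2.2, 3.9]
finger_gap: 0.0124
grip_force: 40.1
```

Call:
servo_tool --increments '[{"grip": 1, "x": 0, "y": 0, "z": 0, "roll": 0.5}, {"grip": 1, "x": 0, "y": 0, "z": 0, "roll": 0}]'

```text
clock: 8.62
tcp_pos: [0.6268, 0.1121, 0.1364]
orientation: [0.002, 0.031, 1.0, -0.0]
wrist_force: [4.1, -2.8, 4.7]
finger_gap: 0.0124
grip_force: 40.7
```

```bash
python3 -c "
from h import *
st=env.get_state(); print(yaw(st),st['ft_torque'],st['wrist_force'],st['finger_gap'])
# board direction from the boxing's top back and front edges in the first top view
g=cv2.cvtColor(cv2.imread('pics/top0.png'),cv2.COLOR_BGR2HSV); m=((g[:,:,2]>150)&(g[:,:,1]<40)).astype(np.uint8); m[:, 200:]=0; m[:100]=0
c=max(cv2.findContours(m,0,1)[0],key=cv2.contourArea); c=c[:,0]; print(cv2.boundingRect(c))
P=[]
for v in range(140,325,5):
    r=c[abs(c[:,1]-v)<1]; 
    if len(r): P.append((plane('top',r[:,0].min(),v,.182)[:2],plane('top',r[:,0].max()+1,v,.182)[:2]))
P=np.array(P)
for k in(0,1):
    q=np.polyfit(P[:,k,0],P[:,k,1],1); print(np.degrees(np.arctan(q[0])),np.abs(P[:,k,1]-np.polyval(q,P[:,k,0])).max())
"
```

```text
176.49489576446666 [-0.61235397 -0.81674561 -0.03145622] [ 4.13311881 -2.76494072  4.70102666] 0.012397734383220387
(105, 123, 69, 216)
-3.366042042258931 0.0021033240683172583
-3.5762727963110565 0.0013790760530350832
```

Call:
servo_tool --increments '[{"grip": 0.68, "x": 0, "y": 0, "z": 0, "roll": 0}, {"grip": 0.68, "x": 0, "y": 0, "z": 0, "roll": 0}, {"grip": 0.68, "x": 0, "y": 0, "z": -25, "roll": 0}, {"grip": 0.68, "x": 0, "y": 0, "z": -25, "roll": 0}, {"grip": 0.68, "x": 0, "y": 0, "z": 0, "roll": 0}]'

```text
clock: 9.03
tcp_pos: [0.6259, 0.1132, 0.1892]
orientation: [0.002, 0.03, 1.0, 0.0]
wrist_force: [1.7, 0.1, 1.2]
finger_gap: 0.0273
grip_force: 0.0
```

```bash
python3 - <<'E'
from h import *
g=cv2.imread("pics/top0.png"); lab=cv2.cvtColor(g,cv2.COLOR_BGR2LAB)[250:290,290:340].astype(int)
med=np.median(lab.reshape(-1,3),0); m=(abs(lab-med)[:,:,1]>=4)|(abs(lab-med)[:,:,0]>25)
for r in m[8:32,12:42]: print("".join(".#"[int(x)] for x in r))
plan((.459,-.105,.16),258,15,.3)
E
```

```text
..............................
..............................
..............................
..............................
..............................
........#.....................
......##......................
.....##.......................
.....#....##..................
....##......##................
....#........##...............
...##........###..............
...##...#....#.#.....###......
...##.......###.....####......
...###.......##...#..####.....
....##.....###...######.......
....##.............####.......
.....###...........#####......
......####..##................
.........###..................
..............................
..............................
..............................
..............................
[{"grip":0.3,"x":10,"y":-15,"z":2,"roll":-5},{"grip":0.3,"x":12,"y":-14,"z":2,"roll":-5},{"grip":0.3,"x":13,"y":-13,"z":2,"roll":-5},{"grip":0.3,"x":14,"y":-12,"z":2,"roll":-6},{"grip":0.3,"x":15,"y":-11,"z":2,"roll":-5}]
[{"grip":0.3,"x":16,"y":-9,"z":2,"roll":-6},{"grip":0.3,"x":17,"y":-8,"z":2,"roll":-5},{"grip":0.3,"x":17,"y":-6,"z":2,"roll":-6},{"grip":0.3,"x":18,"y":-4,"z":2,"roll":-5},{"grip":0.3,"x":18,"y":-3,"z":2,"roll":-6}]
[{"grip":0.3,"x":18,"y":-1,"z":2,"roll":-5},{"grip":0.3,"x":18,"y":1,"z":2,"roll":-6},{"grip":0.3,"x":18,"y":3,"z":2,"roll":-5},{"grip":0.3,"x":18,"y":4,"z":2,"roll":-6},{"grip":0.3,"x":17,"y":7,"z":1,"roll":-5}]
end [ 458.7 -105.   160.2] 257.5
```

Call:
servo_tool --increments '[{"grip": 0.3, "x": 10, "y": -15, "z": 2, "roll": -5}, {"grip": 0.3, "x": 12, "y": -14, "z": 2, "roll": -5}, {"grip": 0.3, "x": 13, "y": -13, "z": 2, "roll": -5}, {"grip": 0.3, "x": 14, "y": -12, "z": 2, "roll": -6}, {"grip": 0.3, "x": 15, "y": -11, "z": 2, "roll": -5}]'

```text
clock: 9.45
tcp_pos: [0.5665, 0.0402, 0.1739]
orientation: [-0.002, -0.198, 0.98, 0.001]
wrist_force: [0.3, -0.0, 0.2]
finger_gap: 0.0598
grip_force: 0.0
```

Call:
servo_tool --increments '[{"grip": 0.3, "x": 16, "y": -9, "z": 2, "roll": -6}, {"grip": 0.3, "x": 17, "y": -8, "z": 2, "roll": -5}, {"grip": 0.3, "x": 17, "y": -6, "z": 2, "roll": -6}, {"grip": 0.3, "x": 18, "y": -4, "z": 2, "roll": -5}, {"grip": 0.3, "x": 18, "y": -3, "z": 2, "roll": -6}]'

```text
clock: 9.87
tcp_pos: [0.511, -0.033, 0.164]
orientation: [-0.001, -0.429, 0.903, 0.001]
wrist_force: [0.9, -0.9, -0.5]
finger_gap: 0.0599
grip_force: 0.0
```

Call:
servo_tool --increments '[{"grip": 0.3, "x": 18, "y": -1, "z": 2, "roll": -5}, {"grip": 0.3, "x": 18, "y": 1, "z": 2, "roll": -6}, {"grip": 0.3, "x": 18, "y": 3, "z": 2, "roll": -5}, {"grip": 0.3, "x": 18, "y": 4, "z": 2, "roll": -6}, {"grip": 0.3, "x": 17, "y": 7, "z": 1, "roll": -5}]'

```text
clock: 10.28
tcp_pos: [0.4556, -0.105, 0.155]
orientation: [-0.001, -0.628, 0.778, 0.001]
wrist_force: [0.7, 0.2, 0.4]
finger_gap: 0.0602
grip_force: 0.0
```

Call:
servo_tool --increments '[{"grip": 0.3, "x": 0, "y": 0, "z": 0, "roll": 0}, {"grip": 0.3, "x": 0, "y": 0, "z": 0, "roll": 0}, {"grip": 0.3, "x": 0, "y": 0, "z": 0, "roll": 0}]'

```text
clock: 10.53
tcp_pos: [0.4572, -0.1047, 0.1559]
orientation: [-0.0, -0.625, 0.78, 0.001]
wrist_force: [0.1, -0.6, -1.1]
finger_gap: 0.06
grip_force: 0.0
```

```bash
python3 - <<'E'
from h import *
st=env.get_state(); im=shot("wrist","w6.png"); print(st["clock"],st["tcp_pos"],yaw(st),st["finger_gap"])
print(proj("wrist",(.459,-.105,.016),st))
u,v=map(int,proj("wrist",(.459,-.105,.016),st))
lab=cv2.cvtColor(im,cv2.COLOR_RGB2LAB).astype(int); med=np.median(lab[:150].reshape(-1,3),0); print(med)
for vv in range(v-60,v+50,3): print(vv,"".join(".#"[int(abs(lab[vv,uu,0]-med[0])>20 or abs(lab[vv,uu,1]-med[1])>=4)] for uu in range(u-70,u+70,2)))
E
```

```text
10.5333 [ 0.45723551 -0.10469081  0.15586829] -102.60717694679138 0.059992456282219477
[280.9627638  203.88223676]
[167. 130. 133.]
143 ......................................................................
146 ......................................................................
149 ......................................................................
152 ......................................................................
155 ......................................................................
158 ......................................................................
161 .................................#######..............................
164 ................................####.####.............................
167 ................................####.####.............................
170 ..................................#######.............................
173 .....................................##...............................
176 ..................................#..##...............................
179 ..............................##########........................
[... 1106 characters left out ...]
.........................
227 .......................................###..........................##
230 ....................................#########..................#######
233 ..................................############...####.......##########
236 ..............................########################################
239 ...............................#######################################
242 ...............................#######################################
245 ...............................#######################################
248 ...............................#######################################
251 ...............................###############.#######################
```

```bash
python3 - <<'E'
from h import *
st=env.get_state(); im=cv2.imread("pics/w6.png"); g=cv2.resize(cv2.cvtColor(im,6)[140:226,230:330],None,fx=4,fy=4,interpolation=2)
for r0,r1 in((60,100),(30,50)):
    c=cv2.HoughCircles(g,cv2.HOUGH_GRADIENT_ALT,1.5,20,param1=150,param2=.6,minRadius=r0,maxRadius=r1)
    if c is not None:
        for x,y,r in c[0][:4]:
            u,v=x/4+230-.4,y/4+140-.4; print(u,v,r/4,plane("wrist",u,v,.016,st).round(4))
h=plane("wrist",282,166,.010,st); print("head",h.round(4)); 
for z in(.016,): print(plane("wrist",281.5,197,z,st), plane("wrist",260,197,z,st),plane("wrist",303,197,z,st))
# light ring: strip rows print L
L=cv2.cvtColor(im,6)
for v in (190,197,204): print(v,list(L[v,254:310]))
print(list(L[155:220,281]))
E
```

```text
279.85 195.85 19.213629 [ 0.4588 -0.112   0.016 ]
278.35 198.1 10.544767 [ 0.4605 -0.1104  0.016 ]
head [ 0.4516 -0.1358  0.01  ]
[ 0.45762045 -0.11074936  0.016     ] [ 0.47563009 -0.1147608   0.016     ] [ 0.4396081  -0.10673533  0.016     ]
190 [np.uint8(168), np.uint8(168), np.uint8(168), np.uint8(168), np.uint8(165), np.uint8(165), np.uint8(160), np.uint8(142), np.uint8(146), np.uint8(159), np.uint8(161), np.uint8(161), np.uint8(160), np.uint8(158), np.uint8(156), np.uint8(155), np.uint8(154), np.uint8(149), np.uint8(138), np.uint8(127), np.uint8(125), np.uint8(116), np.uint8(113), np.uint8(115), np.uint8(134), np.uint8(146), np.uint8(149), np.uint8(141), np.uint8(125), np.uint8(113), np.uint8(118), np.uint8(124), np.uint8(139), np.uint8(151), np.uint8(154), np.uint8(156), np.uint8(155), np.uint8(155), np.uint8(155), np.uint8(156), np.uint8(156), np.uint8(155), np.uint8(141), np.uint8(96), np.uint8(99), np.uint8(119), np.uint8(119), np.uint8(134), np.uint8(162), np.uint8(164), np.uint8(165), np.uint8(164), np.uint8(166), np.uint8(166), np.uint8(167), np.uint8(168)]
197 [np.uint8
[... 1940 characters left out ...]
.uint8(154), np.uint8(154), np.uint8(154), np.uint8(153), np.uint8(145), np.uint8(114), np.uint8(127), np.uint8(159), np.uint8(161), np.uint8(160), np.uint8(158), np.uint8(157), np.uint8(154), np.uint8(151), np.uint8(147), np.uint8(137), np.uint8(136), np.uint8(141), np.uint8(153), np.uint8(166), np.uint8(165), np.uint8(165), np.uint8(163), np.uint8(163), np.uint8(162), np.uint8(162), np.uint8(162), np.uint8(162), np.uint8(164), np.uint8(164), np.uint8(164), np.uint8(158), np.uint8(120), np.uint8(90), np.uint8(90), np.uint8(107), np.uint8(147), np.uint8(164), np.uint8(161), np.uint8(159), np.uint8(158), np.uint8(156), np.uint8(152), np.uint8(151), np.uint8(150), np.uint8(161), np.uint8(167)]
```

```bash
python3 - <<'E'
from h import *
st=env.get_state(); L=cv2.cvtColor(cv2.imread("pics/w6.png"),6)
for v in(162,164,166,168,175): print(v,L[v,268:298].tolist())
c=plane("wrist",279.6,196.3,.016,st); print("c",c)
for u in(280,281,282,283):
    h=plane("wrist",u,165,.014,st); d=h-c; print(u,np.hypot(*d[:2]),np.degrees(np.arctan2(d[1],d[0])))
E
```

```text
162 [165, 163, 162, 163, 163, 166, 152, 82, 74, 113, 132, 105, 87, 116, 157, 147, 104, 104, 134, 116, 76, 76, 104, 139, 167, 168, 167, 165, 163, 161]
164 [170, 167, 165, 164, 162, 159, 135, 76, 82, 122, 133, 102, 95, 140, 155, 137, 87, 103, 125, 94, 63, 69, 98, 119, 139, 167, 167, 164, 162, 161]
166 [170, 167, 165, 163, 162, 158, 133, 79, 82, 124, 131, 91, 105, 155, 155, 135, 82, 102, 121, 94, 63, 81, 109, 118, 136, 166, 166, 164, 163, 162]
168 [167, 166, 164, 163, 162, 159, 140, 103, 103, 136, 136, 93, 110, 151, 146, 116, 83, 110, 118, 90, 58, 75, 109, 133, 162, 166, 165, 167, 167, 165]
175 [168, 170, 169, 169, 169, 169, 170, 168, 168, 166, 155, 138, 151, 154, 141, 121, 105, 131, 159, 165, 162, 162, 161, 163, 164, 165, 165, 165, 164, 164]
c [ 0.45907668 -0.11170241  0.016     ]
280 0.0264952112254137 -103.43698051706588
281 0.02652159066669635 -105.25680829983037
282 0.026574646531998532 -107.07121066942533
283 0.026654220112726383 -108.87659715308904
```

```bash
python3 - <<'E'
from h import *
plan((.4591,-.1117,.03),-105.6,4,.4,1)
E
```

```text
[{"grip":0.4,"x":1.6,"y":-0.8,"z":31.5,"roll":0.8},{"grip":0.4,"x":1.7,"y":-0.8,"z":31.5,"roll":0.7},{"grip":0.4,"x":1.6,"y":-0.8,"z":31.5,"roll":0.8},{"grip":0.4,"x":1.6,"y":-0.8,"z":31.5,"roll":0.7}]
end [ 459.1 -111.7   30. ] -105.6
```

Call:
servo_tool --increments '[{"grip": 0.4, "x": 2.5, "y": -1.6, "z": 31.5, "roll": 1}, {"grip": 0.4, "x": 2, "y": -1.6, "z": 31.5, "roll": 1}, {"grip": 0.4, "x": 2, "y": 0, "z": 31.5, "roll": 1}, {"grip": 0.4, "x": 0, "y": 0, "z": 21, "roll": 0}, {"grip": 0.4, "x": 0, "y": 0, "z": 0, "roll": 0}]'

```text
clock: 11.0
tcp_pos: [0.456, -0.1101, 0.0367]
orientation: [-0.002, -0.605, 0.796, 0.004]
wrist_force: [-0.6, 0.5, 1.1]
finger_gap: 0.0515
grip_force: 0.0
```

Call:
servo_tool --increments '[{"grip": 0.4, "x": 0, "y": 0, "z": 0, "roll": 0}, {"grip": 0.4, "x": 0, "y": 0, "z": 0, "roll": 0}]'

```text
clock: 11.17
tcp_pos: [0.4602, -0.1122, 0.0418]
orientation: [0.0, -0.605, 0.796, -0.001]
wrist_force: [0.6, -0.6, 0.7]
finger_gap: 0.0514
grip_force: 0.0
```

```bash
python3 - <<'E'
from h import *
st=env.get_state(); im=shot("wrist","w7.png"); print(st["clock"],st["tcp_pos"],yaw(st),st["finger_gap"],st["wrist_force"])
u,v=map(int,proj("wrist",(.4591,-.1117,.016),st)); print(u,v)
L=cv2.cvtColor(im,7)
for d in(-8,0,8): print(L[v+d,u-60:u+60:2].tolist())
E
```

```text
11.1667 [ 0.46018806 -0.11217663  0.04184447] -105.49758705071397 0.05138008341710346 [ 0.57294407 -0.60867708  0.67078796]
284 253
[168, 169, 172, 175, 176, 174, 171, 168, 168, 169, 173, 175, 177, 130, 125, 121, 133, 162, 161, 160, 159, 158, 157, 155, 141, 125, 122, 144, 172, 171, 169, 168, 170, 170, 171, 173, 169, 152, 156, 158, 158, 158, 158, 158, 157, 121, 111, 120, 134, 169, 167, 168, 166, 164, 158, 151, 121, 118, 118, 116]
[166, 125, 123, 117, 116, 117, 118, 119, 126, 122, 121, 118, 116, 114, 115, 99, 110, 110, 152, 141, 150, 156, 140, 69, 118, 120, 120, 125, 125, 121, 121, 121, 116, 116, 121, 119, 114, 125, 89, 138, 158, 158, 158, 158, 157, 154, 118, 125, 126, 126, 127, 127, 125, 123, 123, 123, 122, 122, 120, 117]
[10, 60, 124, 122, 122, 119, 120, 120, 120, 121, 121, 120, 119, 117, 120, 115, 109, 111, 111, 112, 112, 111, 109, 78, 75, 75, 76, 78, 94, 117, 116, 116, 109, 93, 79, 77, 77, 72, 73, 109, 116, 158, 151, 110, 110, 110, 108, 122, 119, 117, 117, 118, 120, 118, 119, 119, 118, 119, 121, 49]
```

Call:
servo_tool --increments '[{"grip": 0.4, "x": 0, "y": 0, "z": 14, "roll": 0}, {"grip": 0.4, "x": 0, "y": 0, "z": 14, "roll": 0}, {"grip": 0.4, "x": 0, "y": 0, "z": 8, "roll": 0}, {"grip": 0.4, "x": 0, "y": 0, "z": 3, "roll": 0}, {"grip": 0.4, "x": 0, "y": 0, "z": 0, "roll": 0}]' --grip_force 30

```text
clock: 11.63
tcp_pos: [0.4593, -0.1123, 0.0021]
orientation: [0.0, -0.605, 0.796, -0.0]
wrist_force: [0.3, -0.3, -0.8]
finger_gap: 0.0514
grip_force: 0.0
```

Call:
servo_tool --increments '[{"grip": 0.7, "x": 0, "y": 0, "z": 0, "roll": 0}, {"grip": 1, "x": 0, "y": 0, "z": 0, "roll": 0}, {"grip": 1, "x": 0, "y": 0, "z": 0, "roll": 0}]'

```text
clock: 11.88
tcp_pos: [0.4598, -0.1126, 0.0028]
orientation: [0.0, -0.605, 0.796, -0.001]
wrist_force: [-1.6, 0.2, 5.2]
finger_gap: 0.0326
grip_force: 30.2
```

```bash
python3 -c "
from h import *
st=env.get_state(); print(yaw(st),st['ft_torque'],st['wrist_force'],st['finger_gap'],st['tcp_pos'])"
```

```text
-105.54166235171584 [0.13851694 0.22149023 0.00420467] [-1.55164162  0.20312961  5.20450528] 0.032606935314321316 [ 0.45982255 -0.11258447  0.00281672]
```

Call:
servo_tool --increments '[{"grip": 1, "x": 0, "y": 0, "z": -15, "roll": 0}, {"grip": 1, "x": 0, "y": 0, "z": -30, "roll": 0}, {"grip": 1, "x": 0, "y": 0, "z": -15, "roll": 0}, {"grip": 1, "x": 0, "y": 0, "z": 0, "roll": 0}, {"grip": 1, "x": 0, "y": 0, "z": 0, "roll": 0}]' --grip_force 50

```text
clock: 12.3
tcp_pos: [0.4601, -0.1127, 0.0627]
orientation: [0.001, -0.605, 0.796, -0.001]
wrist_force: [-0.2, -0.9, -1.4]
finger_gap: 0.032
grip_force: 49.9
```

```bash
python3 - <<'E'
from h import *
st=env.get_state(); im=shot("wrist","w8.png"); print(st["clock"],st["tcp_pos"],yaw(st),st["finger_gap"],st["wrist_force"])
zt=st["tcp_pos"][2]+.0132; p=np.array(st["tcp_pos"])
u,v=proj("wrist",(*p[:2],zt),st); print("expected top centre px",u,v)
g=cv2.cvtColor(im,7); a,b=int(u)-50,int(v)-50
k=cv2.resize(g[b:b+100,a:a+100],None,fx=4,fy=4,interpolation=2)
y=np.radians(yaw(st)); X=np.array([np.cos(y),np.sin(y)]);Y=np.array([np.sin(y),-np.cos(y)])
for r0,r1 in((80,130),(40,70)):
    c=cv2.HoughCircles(k,cv2.HOUGH_GRADIENT_ALT,1.5,10,param1=150,param2=.5,minRadius=r0,maxRadius=r1)
    if c is not None:
        for x,yy,r in c[0][:4]:
            q=plane("wrist",x/4+a-.4,yy/4+b-.4,zt,st)[:2]-p[:2]; print(x/4+a,yy/4+b,r/4,"tool xy mm",q@X*1e3,q@Y*1e3)
np.save("k.npy",k)
for r in range(0,100,3): print("".join(" .:-=+*#%@"[min(9,int(t)//20)] for t in g[b+r,a:a+100]))
E
```

```text
12.3 [ 0.46007234 -0.11272958  0.06270975] -105.54048292919924 0.031953994130533236 [-0.22496897 -0.90318859 -1.43598983]
expected top centre px 282.2019791919016 288.1689240450753
285.25 293.5 20.928566 tool xy mm -2.301976846467981 1.1204223155733557
%%%%%%%%%%%%%%%%%%%%%%%%%%%%%%%%%%%%@%%%%%******+*#######*+++***********************************#%%%
%%%%%%%%%%%%%%%%%%%%%%%%%%%%%%%%%%%%%%*#%%%*****+*##%%###*++++++++**********************************
%%%%%%%%%%%%%%%%%%%%%%%%%%%%%%%%%%%%%%********+++*##%%###*++++**************************************
%%%%%%%%%%%%%%%%%%%%%%%%%%%*******+++===========+*#######*+==========++*****************************
%%%%%%%%%%%%%%%%%%%%%*+********++===============+*********+===============+*************************
%%%%%%%%%%%%%%%%**********++==================================================+*********************
%+==========-:::-+*****++===========+++++++++*****###%%%#***+++==============----=+*****=:..:-======
+==========:.   .=***+=============*%%%%%%%%%%%%%%%%%%%%%%%%%%%%%%%##**+=========-=+***+:    .-=====
==========-.    .=*++-=====+++*#%%%%%%%
[... 1886 characters left out ...]
.     .+#%%%%%%%%%%%%#*+++++++++++++++++++++++++++++++++++++++++++++++*#%%***********=.      .
   ....     :*%%%%%%%%%%%%%%%%%%%#*++++++++++++++++++++++++++++++++++++*##%%%%%%%%%%*******+-     ..
   ....    .*%@%%%%%%%%%%%%%%%%%%%%%%%%%#*+++++++++++++++++++++*#%%%%%%%%%%%%%%%%%%%#**#*+**+.     .
    ....  .=%@%%%%%%%%%%%%%%%%%%%%%%%%%%%%%%%%%%%%%%%%%%%%%%%%%%%%%%%%%%%%%%%%%@%%%%%%%%#*+++-.   ..
   .....  :*%%%%%%%%%%%%%%%%%%%%%%%%%%%%%%%%%%%%%%%%%%%%%%%%%%%%%%%%%%%%%%%%%%%%@@@%%%%%%%%%%*:   ..
    .... .+#%%%%%%%%%%%%%%%%%%%%%%%%%%%%%%%%%%%%%%%%%%%%%%%%%%%%%%%%%%%%%%%%%%%%%%%%%%%%%%%%%%*: ...
    .... :*%%%%%%%%%%%%%%%%%%%%%%%%%%%%%%%%%%@%@%%%%%%%%%%%%%%%%%%%%%%%%%%%%%%%%%%%%%%%%%%%%%%%+. ..
```

```bash
python3 - <<'E'
from h import *
plan((.54,-.04,.19),-93.5,5,1)
E
```

```text
[{"grip":1,"x":-18,"y":-12,"z":-26,"roll":-2},{"grip":1,"x":-18,"y":-12,"z":-26,"roll":-3},{"grip":1,"x":-17,"y":-13,"z":-25,"roll":-2},{"grip":1,"x":-17,"y":-14,"z":-26,"roll":-3},{"grip":1,"x":-16,"y":-15,"z":-25,"roll":-2}]
end [540.1 -40.  189.7] -93.5
```

Call:
servo_tool --increments '[{"grip": 1, "x": -18, "y": -12, "z": -26, "roll": -2}, {"grip": 1, "x": -18, "y": -12, "z": -26, "roll": -3}, {"grip": 1, "x": -17, "y": -13, "z": -25, "roll": -2}, {"grip": 1, "x": -17, "y": -14, "z": -26, "roll": -3}, {"grip": 1, "x": -16, "y": -15, "z": -25, "roll": -2}]'

```text
clock: 12.77
tcp_pos: [0.5398, -0.039, 0.1893]
orientation: [-0.001, -0.686, 0.728, 0.001]
wrist_force: [0.4, -0.1, -0.7]
finger_gap: 0.0321
grip_force: 50.0
```

Call:
servo_tool --increments '[{"grip": 1, "x": 0, "y": 0, "z": 0, "roll": 0}, {"grip": 1, "x": 0, "y": 0, "z": 0, "roll": 0}, {"grip": 1, "x": 0, "y": 0, "z": 0, "roll": 0}]'

```text
clock: 13.02
tcp_pos: [0.5388, -0.0397, 0.1877]
orientation: [-0.001, -0.685, 0.729, 0.001]
wrist_force: [-0.4, 0.0, -1.8]
finger_gap: 0.0322
grip_force: 50.0
```

```bash
python3 - <<'E'
from h import *
st=env.get_state();print(st["tcp_pos"],yaw(st))
plan((.6255,.1099,.188),-93.5,8,1)
E
```

```text
[ 0.53879928 -0.03973029  0.1877355 ] -93.54612260449478
[{"grip":1,"x":-19,"y":-10,"z":-0,"roll":-0},{"grip":1,"x":-19,"y":-10,"z":-0,"roll":-0},{"grip":1,"x":-19,"y":-10,"z":-0,"roll":-0},{"grip":1,"x":-20,"y":-9,"z":-0,"roll":-0},{"grip":1,"x":-19,"y":-10,"z":-0,"roll":-0}]
[{"grip":1,"x":-20,"y":-9,"z":-0,"roll":-0},{"grip":1,"x":-19,"y":-10,"z":-0,"roll":-0},{"grip":1,"x":-20,"y":-9,"z":-0,"roll":-0}]
end [625.2 110.2 187.7] -93.5
```

Call:
servo_tool --increments '[{"grip": 1, "x": -19, "y": -10, "z": 0, "roll": 0}, {"grip": 1, "x": -19, "y": -10, "z": 0, "roll": 0}, {"grip": 1, "x": -19, "y": -10, "z": 0, "roll": 0}, {"grip": 1, "x": -20, "y": -9, "z": 0, "roll": 0}, {"grip": 1, "x": -19, "y": -10, "z": 0, "roll": 0}]'

```text
clock: 13.43
tcp_pos: [0.5932, 0.0528, 0.1871]
orientation: [-0.002, -0.684, 0.729, 0.002]
wrist_force: [0.9, -0.1, -0.0]
finger_gap: 0.0322
grip_force: 50.0
```

Call:
servo_tool --increments '[{"grip": 1, "x": -20, "y": -9, "z": 0, "roll": 0}, {"grip": 1, "x": -19, "y": -10, "z": 0, "roll": 0}, {"grip": 1, "x": -20, "y": -9, "z": 0, "roll": 0}, {"grip": 1, "x": 0, "y": 0, "z": 0, "roll": 0}, {"grip": 1, "x": 0, "y": 0, "z": 0, "roll": 0}]'

```text
clock: 13.85
tcp_pos: [0.6251, 0.1099, 0.1871]
orientation: [-0.002, -0.685, 0.728, 0.001]
wrist_force: [-0.0, 0.8, -1.6]
finger_gap: 0.032
grip_force: 50.0
```

Call:
servo_tool --increments '[{"grip": 1, "x": 0, "y": 0, "z": 0, "roll": 0}, {"grip": 1, "x": 0, "y": 0, "z": 0, "roll": 0}]'

```text
clock: 14.02
tcp_pos: [0.6254, 0.1088, 0.1887]
orientation: [-0.001, -0.684, 0.729, 0.001]
wrist_force: [-0.5, -1.1, -1.0]
finger_gap: 0.0322
grip_force: 50.0
```

```bash
python3 - <<'E'
from h import *
st=env.get_state();print(st["tcp_pos"],yaw(st),st["wrist_force"],st["ft_torque"])
plan((.6255,.1099,.172),-93.5,1,1,1)
E
```

```text
[0.62541763 0.10878962 0.18872362] -93.62469035992608 [-0.4985549  -1.07546332 -0.95566631] [0.01419489 0.01714306 0.01188683]
[{"grip":1,"x":-1.1,"y":-0,"z":16.7,"roll":-0.1}]
end [625.5 109.9 172. ] -93.5
```

Call:
servo_tool --increments '[{"grip": 1, "x": -0.5, "y": 0, "z": 8, "roll": 0}, {"grip": 1, "x": 0, "y": 0, "z": 7, "roll": 0}, {"grip": 1, "x": 0, "y": 0, "z": 0, "roll": 0}, {"grip": 1, "x": 0, "y": 0, "z": 0, "roll": 0}]'

```text
clock: 14.35
tcp_pos: [0.6257, 0.1101, 0.1738]
orientation: [-0.001, -0.685, 0.729, 0.001]
wrist_force: [-0.0, -1.2, -1.6]
finger_gap: 0.0319
grip_force: 50.1
```

Call:
servo_tool --increments '[{"grip": 1, "x": 0, "y": 0, "z": 2, "roll": 0}, {"grip": 1, "x": 0, "y": 0, "z": 1, "roll": 0}]'

```text
clock: 14.52
tcp_pos: [0.6266, 0.1103, 0.1726]
orientation: [0.0, -0.685, 0.729, -0.0]
wrist_force: [-3.1, -0.9, 7.2]
finger_gap: 0.0323
grip_force: 50.9
```

Call:
servo_tool --increments '[{"grip": 1, "x": 0, "y": 0, "z": 2, "roll": 0}, {"grip": 1, "x": 0, "y": 0, "z": 1, "roll": 0}]'

```text
clock: 14.68
tcp_pos: [0.6262, 0.1099, 0.1699]
orientation: [-0.0, -0.685, 0.729, -0.001]
wrist_force: [-3.8, -3.5, 0.0]
finger_gap: 0.0321
grip_force: 50.4
```

```bash
python3 - <<'E'
from h import *
st=env.get_state();print(st["tcp_pos"],yaw(st),st["wrist_force"],st["ft_torque"])
E
```

```text
[0.62624176 0.10993061 0.16990248] -93.55086394481782 [-3.84256608 -3.47944318  0.03783752] [-6.81295616e-01  5.98455836e-01  6.87031033e-05]
```

Call:
servo_tool --increments '[{"grip": 1, "x": 0.3, "y": 0.4, "z": 2, "roll": 0}, {"grip": 1, "x": 0, "y": 0, "z": 2, "roll": 0}]'

```text
clock: 14.85
tcp_pos: [0.6258, 0.1094, 0.1651]
orientation: [-0.001, -0.685, 0.729, -0.001]
wrist_force: [-2.7, -5.3, -0.7]
finger_gap: 0.0322
grip_force: 50.5
```

Call:
servo_tool --increments '[{"grip": 1, "x": 0, "y": 0, "z": 2, "roll": 0}, {"grip": 1, "x": 0, "y": 0, "z": 2, "roll": 0}]'

```text
clock: 15.02
tcp_pos: [0.6261, 0.1088, 0.1609]
orientation: [-0.001, -0.685, 0.729, -0.001]
wrist_force: [-2.3, -6.1, 3.7]
finger_gap: 0.0322
grip_force: 50.9
```

```bash
python3 - <<'E'
from h import *
st=env.get_state();print(st["tcp_pos"],yaw(st),st["wrist_force"],st["ft_torque"])
E
```

```text
[0.62614923 0.10876028 0.16091208] -93.5954623251889 [-2.27006981 -6.05912998  3.65009744] [-1.34109188  0.5359159   0.00552724]
```

Call:
servo_tool --increments '[{"grip": 1, "x": 0.6, "y": 0.3, "z": 3, "roll": 0}, {"grip": 1, "x": 0, "y": 0, "z": 3, "roll": 0}, {"grip": 1, "x": 0, "y": 0, "z": 3, "roll": 0}]'

```text
clock: 15.27
tcp_pos: [0.626, 0.1087, 0.1517]
orientation: [-0.0, -0.685, 0.729, -0.001]
wrist_force: [-0.7, -5.6, 2.7]
finger_gap: 0.0323
grip_force: 50.8
```

Call:
servo_tool --increments '[{"grip": 1, "x": 0, "y": 0, "z": 3, "roll": 0}, {"grip": 1, "x": 0, "y": 0, "z": 3, "roll": 0}, {"grip": 1, "x": 0, "y": 0, "z": 3, "roll": 0}]'

```text
clock: 15.52
tcp_pos: [0.626, 0.1087, 0.1426]
orientation: [-0.001, -0.685, 0.729, -0.001]
wrist_force: [-1.9, -5.7, 2.0]
finger_gap: 0.0323
grip_force: 50.8
```

```bash
python3 - <<'E'
from h import *
st=env.get_state();print(st["tcp_pos"],yaw(st),st["wrist_force"],st["ft_torque"])
E
```

```text
[0.62600013 0.10866847 0.1426017 ] -93.58059829209671 [-1.92404024 -5.6738873   2.01350109] [-1.12303376  0.45258674 -0.02720992]
```

Call:
servo_tool --increments '[{"grip": 1, "x": 0.5, "y": 0.2, "z": 2, "roll": 0}, {"grip": 1, "x": 0, "y": 0, "z": 2, "roll": 0}]'

```text
clock: 15.68
tcp_pos: [0.626, 0.1086, 0.1388]
orientation: [-0.0, -0.685, 0.729, -0.001]
wrist_force: [-4.8, -4.7, 19.6]
finger_gap: 0.0315
grip_force: 52.8
```

Call:
servo_tool --increments '[{"grip": 1, "x": 0, "y": 0, "z": 1, "roll": 0}, {"grip": 1, "x": 0, "y": 0, "z": 1, "roll": 0}]'

```text
clock: 15.85
tcp_pos: [0.626, 0.1087, 0.1388]
orientation: [0.0, -0.685, 0.729, -0.001]
wrist_force: [-6.7, -5.3, 17.8]
finger_gap: 0.0321
grip_force: 52.5
```

Call:
servo_tool --increments '[{"grip": 1, "x": 0, "y": 0, "z": 1, "roll": 0}, {"grip": 1, "x": 0, "y": 0, "z": 0, "roll": 0}]'

```text
clock: 16.02
tcp_pos: [0.626, 0.1086, 0.1388]
orientation: [0.001, -0.685, 0.729, -0.001]
wrist_force: [-5.8, -5.9, 16.3]
finger_gap: 0.0322
grip_force: 52.3
```

Call:
servo_tool --increments '[{"grip": 1, "x": 0, "y": 0, "z": 1, "roll": 0}, {"grip": 1, "x": 0, "y": 0, "z": 0, "roll": 0}]'

```text
clock: 16.18
tcp_pos: [0.626, 0.1086, 0.1388]
orientation: [0.001, -0.685, 0.729, -0.002]
wrist_force: [-8.8, -5.8, 21.7]
finger_gap: 0.0325
grip_force: 52.8
```

```bash
python3 - <<'E'
from h import *
st=env.get_state(); im=shot("wrist","w9.png"); s=shot("scene","s9.png"); t=shot("top","t9.png")
print(st["tcp_pos"],yaw(st))
p=(.6258,.1100)
for z in(.136,.152,.172): print(z,proj("wrist",(*p,z),st),proj("scene",(*p,z)))
a=cv2.resize(im[190:340,200:360],(400,375),interpolation=2); b=cv2.resize(s[85:210,230:385],(400,322),interpolation=2); c=cv2.resize(t[180:310,170:260],(208,300),interpolation=2)
o=np.zeros((600,800,3),np.uint8); o[:375,:400]=a; o[:322,400:]=b; o[300:600,592:]=c; cv2.imwrite("pics/f9.png",o[:,:,::-1])
E
```

```text
[0.62601065 0.10863479 0.13876905] -93.55326189188968
0.136 [283.05682777 274.28749077] [323.83538108 158.77952136]
0.152 [282.80139556 290.70523119] [324.4507309  153.32546907]
0.172 [282.39125245 317.06435694] [325.23634971 146.34095033]
```

View pics/f9.png

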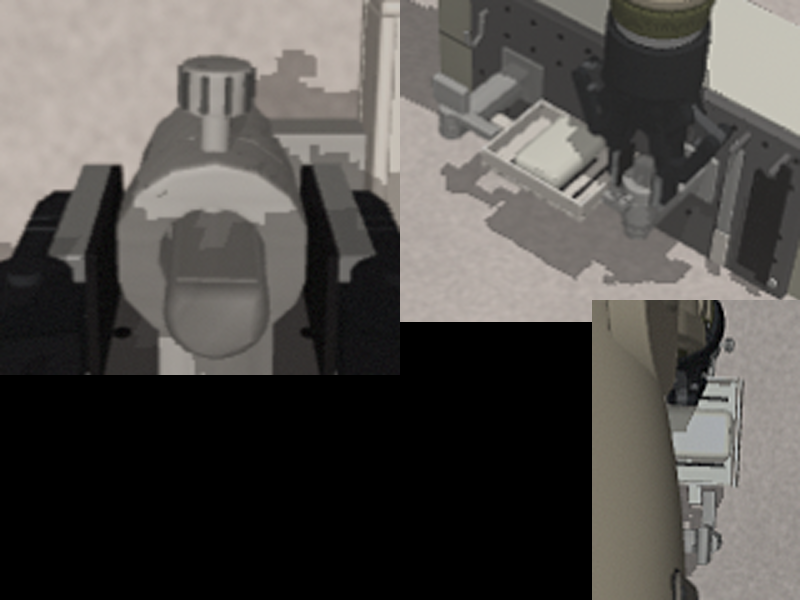

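```bash
python3 -c "
from h import *
print(env.hand_in())"
```

```text
the job is handed in; nothing more can be done
None
```

The turnbutton is against its stop across the tray ear. The pin's flat faces straight out, and the collar is fully down on the hub with its screw at the flat, still gripped. The job was handed in at about 16 s of the 54 s limit, and I haven't seen the judged result.

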